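# Seat two clock barrels and hold the magnifier cover at 60 degrees

### The arm

A 6-joint arm with a two-finger parallel gripper is mounted at the origin on the work surface. World frame = base frame: x ahead of the robot, y to its left, z up, the work surface at z = 0. Lengths are in m, angles in degrees, forces in N, time in s.
With the tool pointing down it reaches from about 0.4 to 0.825 m from the base axis. Payload 7 kg.
Tool frame: the origin (TCP) lies between the finger pads; the fingertips stand 19 mm ahead of it and the grasp point (between the pads) is the TCP (r.finger_overhang is the distance from the TCP to the fingertips, in m); z points along the fingers, y is the direction in which the jaws open and shut (so a half turn about z gives the same grasp; the last joint's range is limited). The gripper opens to 88 mm and grips with 3 to 60 N. Pads are 19 mm wide; open, the fingers measure 130 mm over their backs; the gripper's body (78 mm by 193 mm) begins 47 mm behind the grasp point.
Start: joints at [-55.457, 20.546, 0.682, 0, -70.136, -16.507], TCP at [0.209, -0.642, 0.246] pointing down, gripper open.
Joint ranges: [-176.03, 176.03], [-82.01, 121.73], [-58.28, 71.71], [-173.87, 95.51], [-174.79, -0.11], [-173.66, 173.66]. Speed limits (degrees/s): [136.94, 136.94, 172.46, 180, 180, 180].

### API

Orientations are given as [roll, pitch, yaw] about the fixed x, y, z axes, in that order (R = Rz(yaw) Ry(pitch) Rx(roll)).
In Python, from plant import r, optics gives the robot as it stands. The module is installed in compiled form; this text tells all that it offers.
- The arm moves only by the tool step_arm, never from a script. Its argument "increments" is a list of rows, each an object of numbers: "tx", "ty", "tz": the shift along the world's x, y, z in mm; "ax", "ay", "az": the turn, a rotation vector about the world's x, y, z in degrees; "claw": the gripper command: -1 is shut, 1 is fully open, values between are in proportion. In form: [{"tx": .., "ty": .., "tz": .., "ax": .., "ay": .., "az": .., "claw": ..}, ...]. A call has 1 to 12 rows; each row shifts and turns the commanded pose from where the row before left it; what a row does not reach is not made up. A row lasts 1/10 s, in which the tool goes at most 50 mm and 8.59 degrees, less where a joint would pass 70% of its speed; a pose out of reach is approached as far as the arm can. A call with a gripper value outside its range is refused whole. The fingers move at their own pace and stop on an object; "newtons" is the grip in N (left out, the last holds). Time passes only in rows, so rows that do not move let the fingers close. It gives the time, the measured TCP pose, the force and the opening at its end, in the units of the state.
- r.get_state(): the state, without advancing time (a new reading comes with each control period).
- optics.capture(name): name is "scene" or "top" or "wrist"; returns a dict with "image" (420x560x3 uint8, blue, green, red), "depth" (420x560 float32, m along the optical axis (not along the pixel's ray), 0 where there is no reading), "fx", "fy", "cx", "cy" (pixels), "R" (3x3) and "t" (3): a world point X has camera coordinates R X + t. Camera axes: x right, y down, z forward; pixel columns grow to the right and rows downward; lengths in m; the calibration is good to about 2 mm. A picture is of the moment at which its call begins.
- r.close_job(): hands the job in, once; it reports no verdict.
The state is a dict: "time_s": time; "joints": joint angles; "qd": joint speeds; "joint_torque": joint torques, N m; "tcp_pos": TCP position; "eef_rot": TCP orientation; "contact_force": force on the tool from outside, world axes, zero at the start; "moment": the same for the moment, N m; "gripper_width": finger opening in m.
Only numpy, scipy, OpenCV 4.12 (cv2) and the standard library are available. Lean on these libraries where they do the work, as an engineer would, in place of code of your own. Each camera call takes 0.05 s, during which the arm holds its last target. There are 200 camera calls.

### The job

Set the two brass barrels upright in the two pockets of the wooden inspection stand, one in each, all the way down. Then take the stand's magnifier cover, which leans open, swing it over towards the pockets and finish while still holding it with the gripper at 60 degrees open (0 is closed and level, 90 is upright) so that the watchmaker can look through it at the barrels; it falls shut if let go, so never let it drop. Leave the black barrel and all other things on the bench where they are.

Things in the scene. Friction and masses are not known exactly. Their poses are not given: they have to be found in the camera images.
- stand: inspection stand, a fixed wooden block 170 mm (its x) by 210 mm (its y), 30 mm high; origin at the centre of its underside, z up, its front (-x) roughly faces the robot. On its back edge a 12 mm wall reaches 60 mm above the bench, with the cover's hinge on top; at the front corners are brass posts, 10 mm diameter, up to 57 mm above the bench. The pockets lie towards its front
- pocket_left (a point): centre of the mouth of the pocket on the stand's left (+y), at the block's top face 30 mm above the bench; a flat-bottomed round bore, 29 mm diameter, 16 mm deep; axes as the stand's
- pocket_right (a point): the same for the pocket on the stand's right (-y), 90 mm from the other
- barrel_a: brass barrel, upright, 26 mm diameter, 32 mm tall with a 2 mm chamfer round its foot, plus a steel arbor stub (6 mm diameter, 6 mm tall) in the middle of its top; about 80 g; origin at the centre of its underside, z up its axis
- barrel_b: second brass barrel, the same in all; either barrel goes in either pocket
- cover (a joint): angle of the magnifier cover in rad: 0 closed and level (reaching from the hinge towards the stand's -x over the pockets), 1.571 upright, 1.9 its back stop. It starts leaning back a few degrees past upright. Its hinge has a little friction: the cover stays where it is within about 8 degrees of upright, below that it falls shut
- cover_hinge (a point): middle of the hinge line, 62 mm above the bench, at the back of the stand; the line runs along the stand's y. Axes turn with the cover: from here the cover reaches 160 mm along its own -x, and its own z is normal to it
- cover_edge (a point): middle of the cover's free edge, 160 mm from the hinge line and in the cover's mid plane (the hinge line lies in that plane too). The cover is 200 mm wide (along y), a dark wooden frame 10 mm thick around a 6 mm glass pane; the frame's rail along the free edge is 24 mm deep; about 0.45 kg. Axes as cover_hinge
- black_barrel: a black barrel of the same shape and size standing on the bench, not part of the job
- loupe: black eye loupe standing on the bench, 36 mm diameter, 30 mm tall, bystander; origin at the centre of its underside
- screwdriver: screwdriver lying on the bench, 150 mm long, bystander
- blower: dark red rubber dust blower standing on the bench, 62 mm diameter, 100 mm tall, bystander; origin at the centre of its underside
There are look-alikes about, which are no part of the job. Leave any blue look-alike of the black_barrel alone.

How it is judged (in metres and radians):
On the way:
1. both brass barrels stand fully down in the pockets, one in each, let go, with the cover still leaning open ((((z of barrel_a in the frame of pocket_left below -0.011 m and horizontal distance between barrel_a and pocket_left below 0.006 m and angle between barrel_a's own z axis and vertical below 0.17 rad) and (z of barrel_b in the frame of pocket_right below -0.011 m and horizontal distance between barrel_b and pocket_right below 0.006 m and angle between barrel_b's own z axis and vertical below 0.17 rad)) or ((z of barrel_a in the frame of pocket_right below -0.011 m and horizontal distance between barrel_a and pocket_right below 0.006 m and angle between barrel_a's own z axis and vertical below 0.17 rad) and (z of barrel_b in the frame of pocket_left below -0.011 m and horizontal distance between barrel_b and pocket_left below 0.006 m and angle between barrel_b's own z axis and vertical below 0.17 rad))) and contact force between the fingers and barrel_a below 0.1 N and contact force between the fingers and barrel_b below 0.1 N and value of joint cover above 1.4 rad), for 0.2 s.
At the end, for the whole second after the job is handed in: The cover is still at 60 +-8 degrees (0.908 to 1.187 rad), held by the fingers alone (over 0.3 N); both brass barrels, let go, stand one in each pocket: underside 11 mm or more below the mouth, within 6 mm of its centre, within 0.17 rad of upright ((((z of barrel_a in the frame of pocket_left below -0.011 m and horizontal distance between barrel_a and pocket_left below 0.006 m and angle between barrel_a's own z axis and vertical below 0.17 rad) and (z of barrel_b in the frame of pocket_right below -0.011 m and horizontal distance between barrel_b and pocket_right below 0.006 m and angle between barrel_b's own z axis and vertical below 0.17 rad)) or ((z of barrel_a in the frame of pocket_right below -0.011 m and horizontal distance between barrel_a and pocket_right below 0.006 m and angle between barrel_a's own z axis and vertical below 0.17 rad) and (z of barrel_b in the frame of pocket_left below -0.011 m and horizontal distance between barrel_b and pocket_left below 0.006 m and angle between barrel_b's own z axis and vertical below 0.17 rad))) and contact force between the fingers and barrel_a below 0.1 N and contact force between the fingers and barrel_b below 0.1 N and value of joint cover between 0.908 and 1.187 rad and velocity of joint cover between -0.05 and 0.05 rad/s and contact force between the fingers and cover above 0.3 N and contact force between cover and barrel_a below 0.05 N and contact force between cover and barrel_b below 0.05 N and contact force between cover and black_barrel below 0.05 N and contact force between cover and loupe below 0.05 N and contact force between cover and screwdriver below 0.05 N and contact force between cover and blower below 0.05 N); the arm keeps its last pose, push and grip.
It fails at once if the cover drops or is swung below 40 degrees (0.70 rad) (value of joint cover below 0.7 rad).
It fails at once if the black barrel is moved by more than 30 mm (distance of black_barrel from where it was at the start of the episode above 0.03 m).
It fails at once if the loupe, screwdriver or blower is moved by more than 30 mm (distance of any of loupe, screwdriver, blower from where it was at the start of the episode above 0.03 m).
It also fails if it takes over 72 s, if anything falls off the work surface, if the arm or the gripper's body presses on something with over 40 N, if the wrist force passes 120 N, or if a joint passes its speed limit or range.

## Working session

There is one attempt and no reset: what is moved stays moved. The work goes in short steps, Python scripts to look and compute and a tool call to move; the robot and the scene stay as the last step left them, time stands still between calls to the robot, and variables do not carry over. Pictures are saved under pics/ and viewed, about 8 in all and at most 12, crops included, and the job is handed in when it is done.

Besides the shell and the picture viewer there is one more tool, called after "Emit:" by a JSON object that holds its "name" and its "arguments", one argument or row to a line. step_arm: Moves the arm, as the interface text tells. Its arguments: {"type":"object","properties":{"increments":{"type":"array","items":{"type":"object","properties":{"tx":{"type":"number"},"ty":{"type":"number"},"tz":{"type":"number"},"ax":{"type":"number"},"ay":{"type":"number"},"az":{"type":"number"},"claw":{"type":"number"}}}},"newtons":{"type":"number"}},"required":["increments"]}

```bash
mkdir -p pics; cat > h.py <<'E'
import numpy as np, cv2
from plant import r, optics
def cap(n):
    c=optics.capture(n); np.savez(f'{n}.npz',**c); return c
def world(c):
    h,w=c['depth'].shape; u,v=np.meshgrid(np.arange(w),np.arange(h)); d=c['depth']
    P=np.stack([(u-c['cx'])/c['fx']*d,(v-c['cy'])/c['fy']*d,d],-1)
    return (P-np.array(c['t']))@np.array(c['R'])
def ray(c,u,v,z):
    R=np.array(c['R']);o=-R.T@np.array(c['t']); d=R.T@np.array([(u-c['cx'])/c['fx'],(v-c['cy'])/c['fy'],1])
    return o+d*(z-o[2])/d[2]
E
python3 - <<'E'
from h import *
for n in ('top','scene'):
    c=cap(n); cv2.imwrite(f'pics/{n}1.png',c['image'])
    print(n,c['fx'],c['cx'],c['cy'],np.round(-np.array(c['R']).T@c['t'],3),np.round(c['R'],3).tolist())
print(r.get_state())
E
```

```text
top 511.02854384663635 284.35803888585576 207.9032497692203 [0.283 0.006 1.386] [[0.007, -1.0, 0.003], [-0.984, -0.007, -0.177], [0.177, -0.002, -0.984]]
scene 392.821288152482 281.18559591504334 202.26845405079084 [1.019 0.474 0.574] [[-0.674, 0.739, 0.008], [0.436, 0.406, -0.803], [-0.596, -0.538, -0.596]]
{'time_s': 0.1, 'joints': array([-5.54551149e+01,  2.05901832e+01,  6.36988018e-01, -1.88383389e-02,
       -7.01346680e+01, -1.65052687e+01]), 'qd': array([-0.07111548, -0.09230655,  0.12834329,  0.03104796,  0.00299523,
        0.01940105]), 'joint_torque': array([-9.51499460e-04, -5.84161341e+01,  2.93752170e+01,  7.01552957e+00,
        1.01619391e-02, -6.67750646e-05]), 'tcp_pos': array([ 0.20886135, -0.64143068,  0.24466523]), 'eef_rot': array([ 1.79910726e+02, -7.98464903e-03, -1.61966792e+02]), 'contact_force': array([ 0.6120393 ,  0.66043159, -0.64703232]), 'moment': array([-0.02581928,  0.01590861,  0.01329642]), 'gripper_width': 0.08780858130509525}
```

View pics/top1.png

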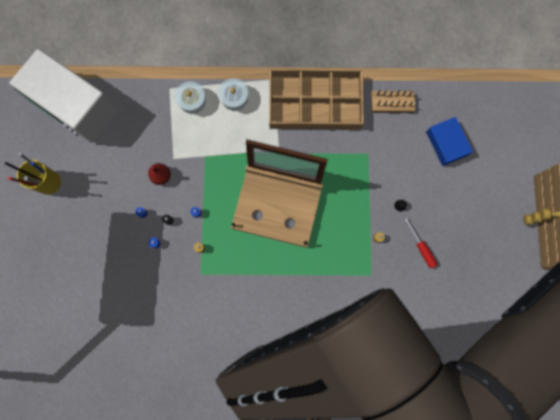

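View pics/scene1.png

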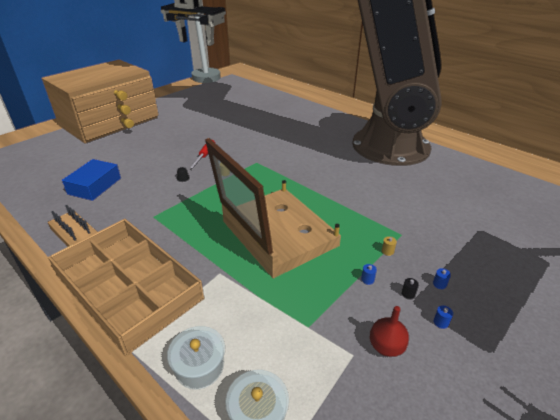

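Top view: brass barrels at (199,248) and (379,238), pockets at (257,215) and (290,223). The black barrel is at (168,219), with blue look-alikes around it. The cover leans open at the back of the stand.

```bash
python3 - <<'E'
from h import *
c=dict(np.load('top.npz')); im=c['image']; hsv=cv2.cvtColor(im,cv2.COLOR_BGR2HSV); W=world(c)
def blob(x,y,m,z,rad=11):
    k=np.zeros(m.shape,np.uint8); cv2.circle(k,(x,y),rad,255,-1); v,u=np.nonzero((m>0)&(k>0))
    p=ray(c,u.mean(),v.mean(),z); print((x,y),len(u),round(u.mean(),1),round(v.mean(),1),np.round(p,4)); return p
brass=((hsv[...,0]<28)&(hsv[...,1]>90)&(hsv[...,2]>90))
for x,y in((199,248),(379,238)):
    blob(x,y,brass&(W[...,2]>.022),.033); blob(x,y,brass,.02); print(np.round(W[y-1:y+2,x-1:x+2,2],3).tolist())
g=hsv[...,2]
dark=(g<110)
pl=blob(257,215,dark,.03,9); pr=blob(290,223,dark,.03,9)
d=pl-pr; print('dist',np.hypot(d[0],d[1]),'yaw',np.degrees(np.arctan2(-d[0],d[1])))
# brass posts & cover: 3D points
m=(W[...,2]>.09)&(W[...,2]<.3)&(np.indices(g.shape)[0]>135)&(np.indices(g.shape)[0]<190)&(np.indices(g.shape)[1]>235)&(np.indices(g.shape)[1]<335)
P=W[m]; cc=P.mean(0); _,s,V=np.linalg.svd(P-cc,full_matrices=False); print('cover',len(P),cc,V.round(3).tolist(),s,P[:,2].max())
print(np.round(W[200:240:8,240:310:8,2],3).tolist())
E
```

```text
(199, 248) 67 198.3 247.0 [0.4201 0.2312 0.033 ]
(199, 248) 70 198.3 247.1 [0.4209 0.2332 0.02  ]
[[0.037, 0.032, 0.034], [0.031, 0.032, 0.026], [0.032, 0.035, 0.032]]
(379, 238) 68 378.7 236.8 [ 0.4504 -0.2481  0.033 ]
(379, 238) 77 378.8 237.0 [ 0.4515 -0.2507  0.02  ]
[[0.033, 0.034, 0.034], [0.028, 0.027, 0.032], [0.038, 0.039, 0.033]]
(257, 215) 49 255.3 214.4 [0.5093 0.0818 0.03  ]
(290, 223) 47 287.8 222.4 [ 0.4879 -0.0058  0.03  ]
dist 0.09019148533779768 yaw -13.68800903838593
cover 1847 [0.62407418 0.00232606 0.16868813] [[-0.236, -0.972, 0.021], [0.124, -0.008, 0.992], [-0.964, 0.236, 0.122]] [2.49160772 1.82235316 0.08995522] 0.2282893759028075
[[0.028, 0.03, 0.033, 0.027, 0.029, 0.035, 0.03, 0.03, 0.032], [0.031, 0.033, 0.031, 0.032, 0.032, 0.029, 0.031, 0.031, 0.03], [0.04, 0.03, 0.015, 0.03, 0.027, 0.03, 0.034, 0.029, 0.029], [0.033, 0.032, 0.033, 0.031, 0.03, 0.031, 0.014, 0.029, 0.031], [0.003, 0.007, 0.029, 0.029, 0.036, 0.033, 0.027, 0.03, 0.035]]
```

Emit:
{"name": "step_arm", "arguments": {
  "increments": [
    {"tx":24,"ty":39,"tz":-4,"az":-3.2,"claw":0.3},
    {"tx":24,"ty":39,"tz":-4,"az":-3.2,"claw":0.3},
    {"tx":24,"ty":39,"tz":-4,"az":-3.2,"claw":0.3},
    {"tx":24,"ty":39,"tz":-4,"az":-3.2,"claw":0.3},
    {"tx":24,"ty":39,"tz":-4,"az":-3.2,"claw":0.3},
    {"tx":24,"ty":39,"tz":-4,"az":-3.2,"claw":0.3},
    {"tx":24,"ty":39,"tz":-4,"az":-3.2,"claw":0.3},
    {"tx":24,"ty":39,"tz":-4,"az":-3.2,"claw":0.3},
    {"tx":24,"ty":39,"tz":-4,"az":-3.2,"claw":0.3},
    {"tx":24,"ty":39,"tz":-4,"az":-3.2,"claw":0.3},
    {"claw":0.3},
    {"claw":0.3}
  ]
}}

```text
$.increments[0]: bad value
```

```bash
cat >> h.py <<'E'
def st():
    s=r.get_state(); print('t',round(s['time_s'],2),'p',np.round(s['tcp_pos'],4),'rot',np.round(s['eef_rot'],2),'F',np.round(s['contact_force'],1),'w',round(s['gripper_width'],4)); return s
E
python3 - <<'E'
from h import *
st(); c=cap('wrist'); cv2.imwrite('pics/w1.png',c['image']); print(c['fx'],np.round(-np.array(c['R']).T@c['t'],3))
E
```

```text
t 0.1 p [ 0.2089 -0.6414  0.2447] rot [ 1.7991e+02 -1.0000e-02 -1.6197e+02] F [ 0.6  0.7 -0.6] w 0.0878
361.6975940320209 [ 0.139 -0.665  0.385]
```

View pics/w1.png

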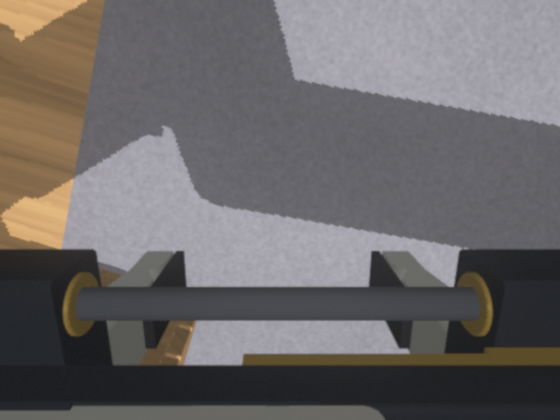

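The call was refused because each row seems to need all its fields. The picture only shows that the wrist camera sees the fingers at the bottom edge.

Emit:
{"name": "step_arm", "arguments": {
  "increments": [
    {"tx":24,"ty":39,"tz":-4,"ax":0,"ay":0,"az":-3.2,"claw":0.3},
    {"tx":24,"ty":39,"tz":-4,"ax":0,"ay":0,"az":-3.2,"claw":0.3},
    {"tx":24,"ty":39,"tz":-4,"ax":0,"ay":0,"az":-3.2,"claw":0.3},
    {"tx":24,"ty":39,"tz":-4,"ax":0,"ay":0,"az":-3.2,"claw":0.3},
    {"tx":24,"ty":39,"tz":-4,"ax":0,"ay":0,"az":-3.2,"claw":0.3},
    {"tx":24,"ty":39,"tz":-4,"ax":0,"ay":0,"az":-3.2,"claw":0.3},
    {"tx":24,"ty":39,"tz":-4,"ax":0,"ay":0,"az":-3.2,"claw":0.3},
    {"tx":24,"ty":39,"tz":-4,"ax":0,"ay":0,"az":-3.2,"claw":0.3},
    {"tx":24,"ty":39,"tz":-4,"ax":0,"ay":0,"az":-3.2,"claw":0.3},
    {"tx":24,"ty":39,"tz":-4,"ax":0,"ay":0,"az":-3.2,"claw":0.3},
    {"tx":0,"ty":0,"tz":0,"ax":0,"ay":0,"az":0,"claw":0.3},
    {"tx":0,"ty":0,"tz":0,"ax":0,"ay":0,"az":0,"claw":0.3}
  ],
  "newtons": 20
}}

```text
time_s: 1.35
tcp_pos: [0.4494, -0.2507, 0.2054]
eef_rot: [-180.0, -0.0, 166.2]
contact_force: [0.1, 0.6, 0.0]
gripper_width: 0.0571
```

```bash
python3 - <<'E'
from h import *
st(); c=cap('wrist'); cv2.imwrite('pics/w2.png',c['image']); print(c['fx'],np.round(-np.array(c['R']).T@c['t'],3))
E
```

```text
t 1.35 p [ 0.4494 -0.2507  0.2054] rot [-1.8000e+02 -3.0000e-02  1.6621e+02] F [0.1 0.6 0. ] w 0.0571
361.6975940320209 [ 0.378 -0.234  0.346]
```

View pics/w2.png

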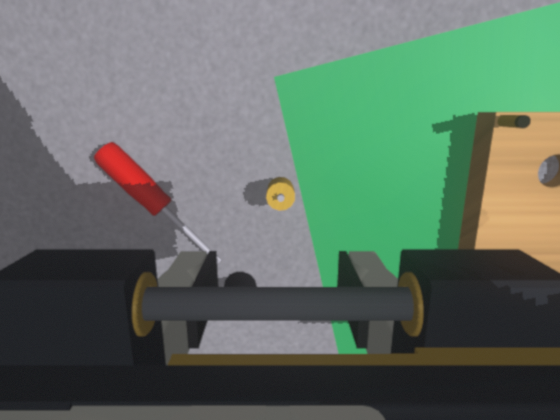

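The wrist picture shows barrel B at (281,194) and the stand edge at right with a pocket at (550,170). The screwdriver and loupe are at left, clear of the grasp.

```bash
cat >> h.py <<'E'
def brass(c,z=.032,x0=200,x1=360,y0=100,y1=250):
    hsv=cv2.cvtColor(c['image'],cv2.COLOR_BGR2HSV)
    m=cv2.inRange(hsv,(15,120,120),(32,255,255)); k=np.zeros_like(m); k[y0:y1,x0:x1]=m[y0:y1,x0:x1]
    cs,_=cv2.findContours(k,cv2.RETR_EXTERNAL,cv2.CHAIN_APPROX_NONE); q=max(cs,key=cv2.contourArea)
    (u,v),R=cv2.minEnclosingCircle(q); p=ray(c,u,v,z); print('brass',round(u,1),round(v,1),round(R,1),'area',cv2.contourArea(q)/(np.pi*R*R),p.round(4)); return p
E
python3 - <<'E'
from h import *
c=dict(np.load('wrist.npz')); p=brass(c); W=world(c); print(W[185:192,276:287,2].mean(), ray(c,281,198,.038))
s=st(); print((p-s['tcp_pos'])*1000)
E
```

```text
brass 280.0 194.0 15.3 area 0.8189806196042102 [ 0.4494 -0.2485  0.032 ]
0.033146238626786416 [ 0.45167333 -0.24821895  0.038     ]
t 1.4 p [ 0.4489 -0.2515  0.2054] rot [-1.8000e+02 -3.0000e-02  1.6613e+02] F [ 0.4 -1.  -0.5] w 0.0571
[   0.44452032    3.05710721 -173.43724882]
```

Emit:
{"name": "step_arm", "arguments": {
  "increments": [
    {"tx":1.5,"ty":3.7,"tz":-40,"ax":0,"ay":0,"az":0,"claw":0.3},
    {"tx":0,"ty":0,"tz":-40,"ax":0,"ay":0,"az":0,"claw":0.3},
    {"tx":0,"ty":0,"tz":-35,"ax":0,"ay":0,"az":0,"claw":0.3},
    {"tx":0,"ty":0,"tz":-30,"ax":0,"ay":0,"az":0,"claw":0.3},
    {"tx":0,"ty":0,"tz":-24,"ax":0,"ay":0,"az":0,"claw":0.3},
    {"tx":0,"ty":0,"tz":0,"ax":0,"ay":0,"az":0,"claw":0.3},
    {"tx":0,"ty":0,"tz":0,"ax":0,"ay":0,"az":0,"claw":-1},
    {"tx":0,"ty":0,"tz":0,"ax":0,"ay":0,"az":0,"claw":-1},
    {"tx":0,"ty":0,"tz":0,"ax":0,"ay":0,"az":0,"claw":-1},
    {"tx":0,"ty":0,"tz":0,"ax":0,"ay":0,"az":0,"claw":-1},
    {"tx":0,"ty":0,"tz":0,"ax":0,"ay":0,"az":0,"claw":-1}
  ],
  "newtons": 20
}}

```text
time_s: 2.5
tcp_pos: [0.451, -0.2482, 0.0375]
eef_rot: [180.0, 0.1, 166.1]
contact_force: [-0.9, -0.1, 5.4]
gripper_width: 0.0247
```

Emit:
{"name": "step_arm", "arguments": {
  "increments": [
    {"tx":0,"ty":0,"tz":20,"ax":0,"ay":0,"az":0,"claw":-1},
    {"tx":0,"ty":0,"tz":40,"ax":0,"ay":0,"az":0,"claw":-1},
    {"tx":0,"ty":0,"tz":40,"ax":0,"ay":0,"az":0,"claw":-1},
    {"tx":4,"ty":40,"tz":10,"ax":0,"ay":0,"az":0,"claw":-1},
    {"tx":5,"ty":40,"tz":0,"ax":0,"ay":0,"az":0,"claw":-1},
    {"tx":5,"ty":40,"tz":0,"ax":0,"ay":0,"az":0,"claw":-1},
    {"tx":5,"ty":40,"tz":0,"ax":0,"ay":0,"az":0,"claw":-1},
    {"tx":0,"ty":0,"tz":0,"ax":0,"ay":0,"az":0,"claw":-1},
    {"tx":0,"ty":0,"tz":0,"ax":0,"ay":0,"az":0,"claw":-1}
  ]
}}

```text
time_s: 3.4
tcp_pos: [0.4695, -0.0871, 0.1468]
eef_rot: [180.0, 0.0, 166.2]
contact_force: [-0.1, -0.4, -0.7]
gripper_width: 0.0251
```

```bash
python3 - <<'E'
from h import *
st(); c=cap('wrist'); cv2.imwrite('pics/w3.png',c['image'])
E
```

```text
t 3.4 p [ 0.4695 -0.0871  0.1468] rot [1.7999e+02 1.0000e-02 1.6619e+02] F [-0.1 -0.4 -0.7] w 0.0251
```

View pics/w3.png

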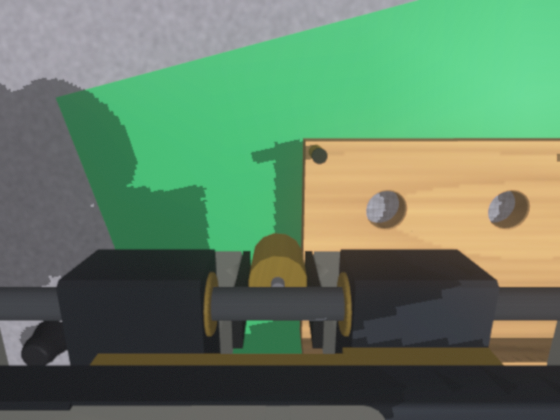

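The wrist picture shows barrel B held between the pads and square to the stand. The pockets are at (385,209) and (508,208).

```bash
cat >> h.py <<'E'
def pockets(c,boxes,z=.03):
    hsv=cv2.cvtColor(c['image'],cv2.COLOR_BGR2HSV); out=[]
    for x0,x1,y0,y1 in boxes:
        m=cv2.inRange(hsv[y0:y1,x0:x1],(0,0,0),(180,90,255))|cv2.inRange(hsv[y0:y1,x0:x1],(0,0,0),(180,255,120))
        cs,_=cv2.findContours(m,cv2.RETR_EXTERNAL,cv2.CHAIN_APPROX_NONE); q=cv2.convexHull(max(cs,key=cv2.contourArea))
        (u,v),(a,b),_=cv2.fitEllipse(q); p=ray(c,u+x0,v+y0,z); out.append(p); print('pocket',round(u+x0,1),round(v+y0,1),round(a,1),round(b,1),p.round(4))
    return out
E
python3 - <<'E'
from h import *
c=dict(np.load('wrist.npz')); a,b=pockets(c,[(355,415,180,240),(478,538,180,240)]); d=b-a
print(np.linalg.norm(d),np.degrees(np.arctan2(-d[0],d[1])))
# expected foot edge of held barrel if centred on TCP
s=r.get_state(); T=s['tcp_pos']; ux=np.array([np.cos(np.radians(166.2)),np.sin(np.radians(166.2)),0])
for e in(-2,0,2):
    q=T+ux*(.011+e/1000)+[0,0,-.037]; k=c['R']@q+c['t']; print(e,c['fx']*k[:2]/k[2]+[c['cx'],c['cy']])
hsv=cv2.cvtColor(c['image'],cv2.COLOR_BGR2HSV); print(hsv[226:246,280].tolist())
E
```

```text
pocket 384.8 208.6 36.0 39.7 [ 0.486  -0.0098  0.03  ]
pocket 507.0 208.7 34.1 41.7 [0.5076 0.0776 0.03  ]
0.09012407910417614 -13.889547447445024
-2 [276.3573831  237.27313065]
0 [276.35190734 233.63716775]
2 [276.3463997  229.98003465]
[[69, 131, 119], [70, 133, 119], [70, 132, 120], [69, 128, 120], [70, 132, 120], [70, 129, 119], [67, 120, 117], [53, 96, 109], [30, 113, 95], [24, 135, 98], [24, 131, 99], [24, 134, 99], [24, 135, 100], [23, 135, 100], [23, 138, 100], [23, 139, 101], [23, 136, 101], [23, 133, 102], [23, 136, 101], [23, 134, 101]]
```

Emit:
{"name": "step_arm", "arguments": {
  "increments": [
    {"tx":8,"ty":38,"tz":0,"ax":0,"ay":0,"az":0,"claw":-1},
    {"tx":8,"ty":38,"tz":-10,"ax":0,"ay":0,"az":0,"claw":-1},
    {"tx":0,"ty":0,"tz":-10,"ax":0,"ay":0,"az":0,"claw":-1},
    {"tx":0,"ty":0,"tz":0,"ax":0,"ay":0,"az":0,"claw":-1},
    {"tx":0,"ty":0,"tz":0,"ax":0,"ay":0,"az":0,"claw":-1}
  ]
}}

```text
time_s: 3.95
tcp_pos: [0.485, -0.0133, 0.1264]
eef_rot: [-180.0, -0.1, 166.0]
contact_force: [-0.5, 0.3, -0.6]
gripper_width: 0.0247
```

```bash
python3 - <<'E'
from h import *
st(); c=cap('wrist'); cv2.imwrite('pics/w4.png',cv2.resize(c['image'][150:270,200:450],None,fx=3,fy=3,interpolation=cv2.INTER_NEAREST))
s=r.get_state(); print(np.round((c['R']@s['tcp_pos']+c['t']),4))
E
```

```text
t 3.95 p [ 0.485  -0.0133  0.1264] rot [-1.7995e+02 -6.0000e-02  1.6597e+02] F [-0.5  0.3 -0.6] w 0.0247
[0.0005 0.0326 0.1546]
```

View pics/w4.png

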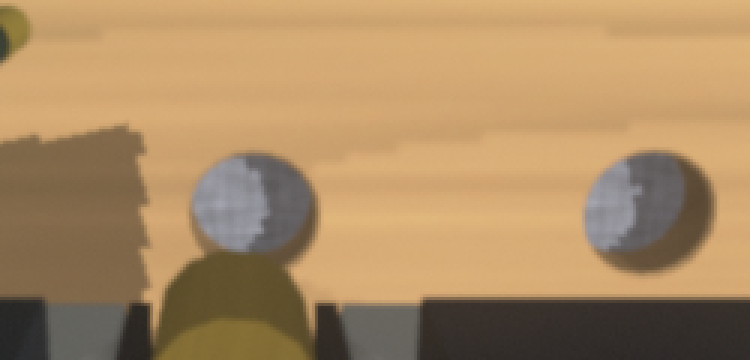

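The crop shows the near pocket at full-frame (284.8,220.5), the far one at (416.3,220.5), and the front edge of the barrel's foot at (278.2,233.3).

```bash
python3 - <<'E'
from h import *
c=dict(np.load('wrist.npz')); s=st(); T=s['tcp_pos']; T=np.array([.4855,-.0123,.126])
p=ray(c,284.8,220.5,.03); l=ray(c,416.3,220.5,.03); d=l-p; print(p.round(4),l.round(4),np.linalg.norm(d),np.degrees(np.arctan2(-d[0],d[1])))
ux=np.array([np.cos(np.radians(-13.8)),np.sin(np.radians(-13.8))]);uy=np.array([-ux[1],ux[0]])
f=ray(c,278.2,233.3,T[2]-.037); b=f[:2]+ux*.011; print('foot centre',b.round(4)); e=p[:2]-b; print('d xy mm',e*1000,'stand axes',(e@ux)*1000,(e@uy)*1000)
E
```

```text
t 4.0 p [ 0.4853 -0.0133  0.1267] rot [-1.7998e+02 -2.0000e-02  1.6595e+02] F [ 0.7  0.2 -0.1] w 0.0254
[ 0.4864 -0.0087  0.03  ] [0.5082 0.0786 0.03  ] 0.09000695410471952 -14.058192632787579
foot centre [ 0.485  -0.0131]
d xy mm [1.40960384 4.39273893] stand axes 0.3210994013978833 4.602177039246402
```

Emit:
{"name": "step_arm", "arguments": {
  "increments": [
    {"tx":1.4,"ty":4.3,"tz":0,"ax":0,"ay":0,"az":0,"claw":-1},
    {"tx":0,"ty":0,"tz":-22,"ax":0,"ay":0,"az":0,"claw":-1},
    {"tx":0,"ty":0,"tz":-22,"ax":0,"ay":0,"az":0,"claw":-1},
    {"tx":0,"ty":0,"tz":0,"ax":0,"ay":0,"az":0,"claw":-1},
    {"tx":0,"ty":0,"tz":-8,"ax":0,"ay":0,"az":0,"claw":-1},
    {"tx":0,"ty":0,"tz":-6,"ax":0,"ay":0,"az":0,"claw":-1},
    {"tx":0,"ty":0,"tz":0,"ax":0,"ay":0,"az":0,"claw":-1}
  ]
}}

```text
time_s: 4.7
tcp_pos: [0.4868, -0.0079, 0.0684]
eef_rot: [-180.0, -0.0, 166.0]
contact_force: [-0.4, -0.1, -1.0]
gripper_width: 0.0247
```

Emit:
{"name": "step_arm", "arguments": {
  "increments": [
    {"tx":0,"ty":0,"tz":-4,"ax":0,"ay":0,"az":0,"claw":-1},
    {"tx":0,"ty":0,"tz":-4,"ax":0,"ay":0,"az":0,"claw":-1},
    {"tx":0,"ty":0,"tz":0,"ax":0,"ay":0,"az":0,"claw":-1}
  ]
}}

```text
time_s: 5.0
tcp_pos: [0.4867, -0.0079, 0.0602]
eef_rot: [-180.0, -0.0, 166.0]
contact_force: [-0.3, -0.0, -0.5]
gripper_width: 0.0249
```

Inside the bore with no contact force. I'll go down the rest of the way.

Emit:
{"name": "step_arm", "arguments": {
  "increments": [
    {"tx":0,"ty":0,"tz":-4,"ax":0,"ay":0,"az":0,"claw":-1},
    {"tx":0,"ty":0,"tz":-4,"ax":0,"ay":0,"az":0,"claw":-1},
    {"tx":0,"ty":0,"tz":-1,"ax":0,"ay":0,"az":0,"claw":-1},
    {"tx":0,"ty":0,"tz":0,"ax":0,"ay":0,"az":0,"claw":-1}
  ]
}}

```text
time_s: 5.4
tcp_pos: [0.4868, -0.0078, 0.0515]
eef_rot: [-180.0, -0.0, 166.0]
contact_force: [-0.6, -0.4, 0.8]
gripper_width: 0.0253
```

Emit:
{"name": "step_arm", "arguments": {
  "increments": [
    {"tx":0,"ty":0,"tz":0,"ax":0,"ay":0,"az":0,"claw":0.1},
    {"tx":0,"ty":0,"tz":0,"ax":0,"ay":0,"az":0,"claw":0.1},
    {"tx":0,"ty":0,"tz":0,"ax":0,"ay":0,"az":0,"claw":0.1},
    {"tx":0,"ty":0,"tz":30,"ax":0,"ay":0,"az":0,"claw":0.1},
    {"tx":0,"ty":0,"tz":40,"ax":0,"ay":0,"az":0,"claw":0.3},
    {"tx":0,"ty":0,"tz":40,"ax":0,"ay":0,"az":0,"claw":0.3},
    {"tx":-11,"ty":40,"tz":20,"ax":0,"ay":0,"az":0,"claw":0.3},
    {"tx":-11,"ty":40,"tz":20,"ax":0,"ay":0,"az":0,"claw":0.3},
    {"tx":-11,"ty":40,"tz":0,"ax":0,"ay":0,"az":0,"claw":0.3},
    {"tx":-11,"ty":40,"tz":0,"ax":0,"ay":0,"az":0,"claw":0.3},
    {"tx":-11,"ty":40,"tz":0,"ax":0,"ay":0,"az":0,"claw":0.3},
    {"tx":-11,"ty":40,"tz":0,"ax":0,"ay":0,"az":0,"claw":0.3}
  ]
}}

```text
time_s: 6.6
tcp_pos: [0.4201, 0.2338, 0.2019]
eef_rot: [180.0, 0.0, 166.0]
contact_force: [0.6, 0.4, -0.2]
gripper_width: 0.0567
```

Emit:
{"name": "step_arm", "arguments": {
  "increments": [
    {"tx":0,"ty":0,"tz":0,"ax":0,"ay":0,"az":0,"claw":0.3},
    {"tx":0,"ty":0,"tz":0,"ax":0,"ay":0,"az":0,"claw":0.3}
  ]
}}

```text
time_s: 6.8
tcp_pos: [0.4204, 0.233, 0.2014]
eef_rot: [-180.0, -0.0, 166.2]
contact_force: [-0.6, -1.2, 0.2]
gripper_width: 0.0571
```

```bash
python3 - <<'E'
from h import *
st(); c=cap('wrist'); cv2.imwrite('pics/w5.png',c['image']); p=brass(c,x0=150,x1=420)
c=cap('scene'); cv2.imwrite('pics/s2.png',cv2.resize(c['image'][130:330,180:460],None,fx=2.8,fy=2.8))
E
```

```text
t 6.8 p [0.4204 0.233  0.2014] rot [-1.7999e+02 -1.0000e-02  1.6617e+02] F [-0.6 -1.2  0.2] w 0.0571
brass 278.6 193.2 16.1 area 0.7871482093810376 [0.4185 0.2344 0.032 ]
```

View pics/w5.png

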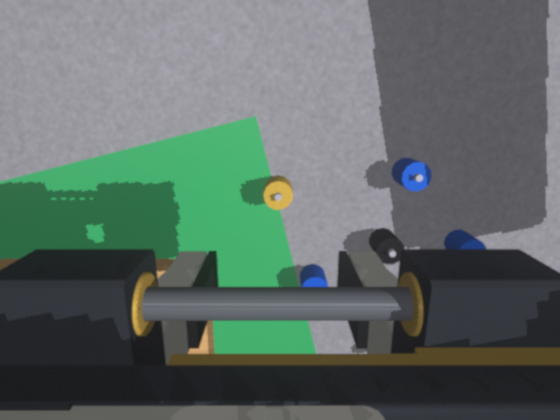

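The wrist picture shows barrel A at (278,194). The blue and black look-alikes are about 100 mm away, clear of the fingers.

Emit:
{"name": "step_arm", "arguments": {
  "increments": [
    {"tx":-1.3,"ty":2.4,"tz":-40,"ax":0,"ay":0,"az":0,"claw":0.3},
    {"tx":0,"ty":0,"tz":-40,"ax":0,"ay":0,"az":0,"claw":0.3},
    {"tx":0,"ty":0,"tz":-35,"ax":0,"ay":0,"az":0,"claw":0.3},
    {"tx":0,"ty":0,"tz":-30,"ax":0,"ay":0,"az":0,"claw":0.3},
    {"tx":0,"ty":0,"tz":-20,"ax":0,"ay":0,"az":0,"claw":0.3},
    {"tx":0,"ty":0,"tz":0,"ax":0,"ay":0,"az":0,"claw":0.3},
    {"tx":0,"ty":0,"tz":0,"ax":0,"ay":0,"az":0,"claw":-1},
    {"tx":0,"ty":0,"tz":0,"ax":0,"ay":0,"az":0,"claw":-1},
    {"tx":0,"ty":0,"tz":0,"ax":0,"ay":0,"az":0,"claw":-1},
    {"tx":0,"ty":0,"tz":0,"ax":0,"ay":0,"az":0,"claw":-1},
    {"tx":0,"ty":0,"tz":0,"ax":0,"ay":0,"az":0,"claw":-1}
  ]
}}

```text
time_s: 8.0
tcp_pos: [0.4198, 0.2349, 0.0373]
eef_rot: [179.9, 0.0, 166.1]
contact_force: [-0.9, -0.9, 5.7]
gripper_width: 0.025
```

View pics/s2.png

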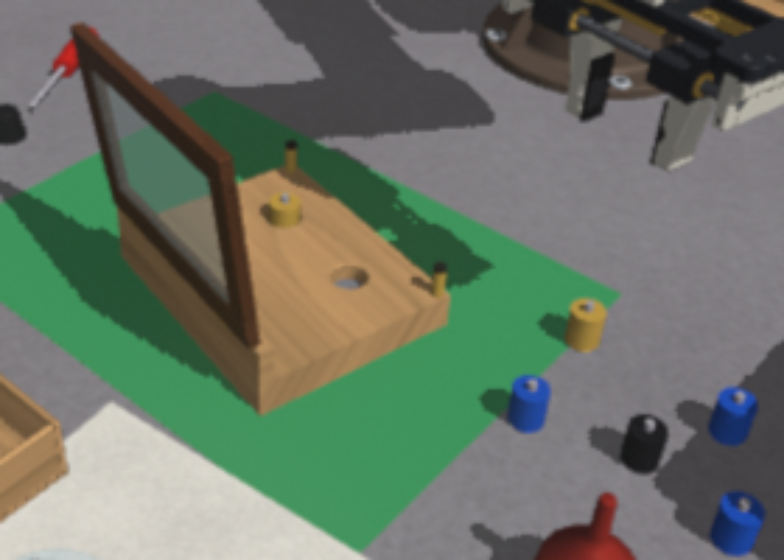

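Scene crop: barrel B sits fully down in the right pocket and the left pocket is free. Next I carry barrel A over.

Emit:
{"name": "step_arm", "arguments": {
  "increments": [
    {"tx":0,"ty":0,"tz":30,"ax":0,"ay":0,"az":0,"claw":-1},
    {"tx":0,"ty":0,"tz":40,"ax":0,"ay":0,"az":0,"claw":-1},
    {"tx":0,"ty":0,"tz":20,"ax":0,"ay":0,"az":0,"claw":-1},
    {"tx":22.2,"ty":-38.8,"tz":0,"ax":0,"ay":0,"az":0,"claw":-1},
    {"tx":22.2,"ty":-38.8,"tz":0,"ax":0,"ay":0,"az":0,"claw":-1},
    {"tx":22.2,"ty":-38.8,"tz":0,"ax":0,"ay":0,"az":0,"claw":-1},
    {"tx":22.3,"ty":-38.8,"tz":0,"ax":0,"ay":0,"az":0,"claw":-1},
    {"tx":0,"ty":0,"tz":0,"ax":0,"ay":0,"az":0,"claw":-1},
    {"tx":0,"ty":0,"tz":0,"ax":0,"ay":0,"az":0,"claw":-1}
  ]
}}

```text
time_s: 8.9
tcp_pos: [0.5085, 0.0782, 0.1264]
eef_rot: [-180.0, -0.0, 165.9]
contact_force: [-0.2, 0.1, -1.1]
gripper_width: 0.0248
```

```bash
python3 - <<'E'
from h import *
st(); c=cap('wrist'); cv2.imwrite('pics/w6.png',cv2.resize(c['image'][150:270,130:380],None,fx=3,fy=3,interpolation=cv2.INTER_NEAREST))
E
```

```text
t 8.9 p [0.5085 0.0782 0.1264] rot [-1.7999e+02 -2.0000e-02  1.6587e+02] F [-0.2  0.1 -1.1] w 0.0248
```

View pics/w6.png

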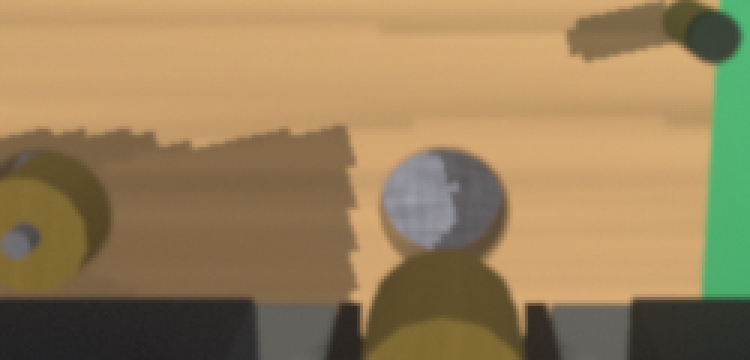

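The crop shows the pocket centre (278.2) and the barrel (277.8) aligned in column, and the fore-aft error is under 1 mm. Lowering.

Emit:
{"name": "step_arm", "arguments": {
  "increments": [
    {"tx":-0.3,"ty":0,"tz":-22,"ax":0,"ay":0,"az":0,"claw":-1},
    {"tx":0,"ty":0,"tz":-22,"ax":0,"ay":0,"az":0,"claw":-1},
    {"tx":0,"ty":0,"tz":0,"ax":0,"ay":0,"az":0,"claw":-1},
    {"tx":0,"ty":0,"tz":-8,"ax":0,"ay":0,"az":0,"claw":-1},
    {"tx":0,"ty":0,"tz":-6,"ax":0,"ay":0,"az":0,"claw":-1},
    {"tx":0,"ty":0,"tz":-4,"ax":0,"ay":0,"az":0,"claw":-1},
    {"tx":0,"ty":0,"tz":-4,"ax":0,"ay":0,"az":0,"claw":-1},
    {"tx":0,"ty":0,"tz":0,"ax":0,"ay":0,"az":0,"claw":-1}
  ]
}}

```text
time_s: 9.75
tcp_pos: [0.508, 0.0793, 0.0603]
eef_rot: [-180.0, -0.0, 166.0]
contact_force: [-0.1, 0.2, -0.9]
gripper_width: 0.0249
```

Emit:
{"name": "step_arm", "arguments": {
  "increments": [
    {"tx":0,"ty":0,"tz":-4,"ax":0,"ay":0,"az":0,"claw":-1},
    {"tx":0,"ty":0,"tz":-4,"ax":0,"ay":0,"az":0,"claw":-1},
    {"tx":0,"ty":0,"tz":-1,"ax":0,"ay":0,"az":0,"claw":-1},
    {"tx":0,"ty":0,"tz":0,"ax":0,"ay":0,"az":0,"claw":-1},
    {"tx":0,"ty":0,"tz":0,"ax":0,"ay":0,"az":0,"claw":0.1},
    {"tx":0,"ty":0,"tz":0,"ax":0,"ay":0,"az":0,"claw":0.1},
    {"tx":0,"ty":0,"tz":0,"ax":0,"ay":0,"az":0,"claw":0.1},
    {"tx":0,"ty":0,"tz":30,"ax":0,"ay":0,"az":0,"claw":0.1},
    {"tx":0,"ty":0,"tz":40,"ax":0,"ay":0,"az":0,"claw":0.1},
    {"tx":-15,"ty":0,"tz":45,"ax":0,"ay":0,"az":0,"claw":0.1},
    {"tx":-20,"ty":0,"tz":45,"ax":0,"ay":0,"az":0,"claw":0.1},
    {"tx":-20,"ty":0,"tz":45,"ax":0,"ay":0,"az":0,"claw":0.1}
  ]
}}

```text
time_s: 10.95
tcp_pos: [0.4522, 0.0791, 0.2583]
eef_rot: [-180.0, -0.0, 166.0]
contact_force: [1.3, -0.5, -0.0]
gripper_width: 0.0482
```

```bash
python3 - <<'E'
from h import *
st(); c=cap('scene'); cv2.imwrite('pics/s3.png',cv2.resize(c['image'][130:330,180:460],None,fx=2.8,fy=2.8))
W=world(c); 
u,v=np.meshgrid(np.arange(560),np.arange(420)); 
hsv=cv2.cvtColor(c['image'],cv2.COLOR_BGR2HSV)
m=(W[...,2]>.075)&(W[...,2]<.26)&(u>200)&(u<275)&(v>135)&(v<260)
P=W[m]; 
for _ in range(3):
    cc=P.mean(0); _,s,V=np.linalg.svd(P-cc,full_matrices=False); n=V[2]; P=P[abs((P-cc)@n)<.008]
n*=-np.sign(n[0]); print(len(P),cc.round(4),n.round(4),'yaw',np.degrees(np.arctan2(-n[1],-n[0])),'tilt past upright',np.degrees(np.arcsin(n[2])),'zmax',np.percentile(P[:,2],[0,50,99.5,100]))
np.save('cov.npy',P)
print(np.median(abs((P-cc)@n)))
E
```

```text
t 10.95 p [0.4522 0.0791 0.2583] rot [-180.     -0.    166.01] F [ 1.3 -0.5 -0. ] w 0.0482
3086 [0.6315 0.0205 0.1568] [-0.9669  0.2305  0.1092] yaw -13.408543072323313 tilt past upright 6.2679072643269675 zmax [0.07505753 0.15947335 0.22032745 0.2212289 ]
0.000936285411905005
```

View pics/s3.png

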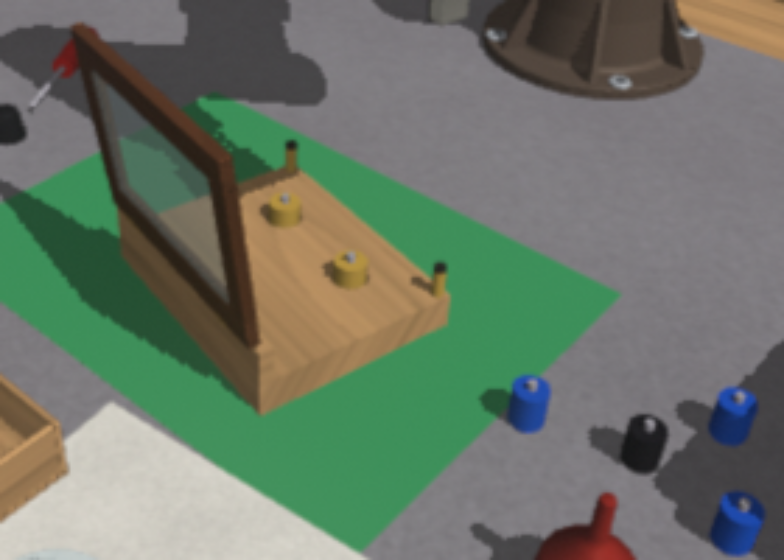

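Both barrels sit fully down in their pockets and the cover still leans open. I'll check the joints next and compute the cover approach and arc.

```bash
cat > arc.py <<'E'
import numpy as np
ux=np.array([.971,-.2385,0]);uy=np.array([.2385,.971,0]);H=np.array([.6146,.0069,.062])
def at(th,R): th=np.radians(th); return H+R*(-np.cos(th)*ux+np.sin(th)*np.array([0,0,1]))
E
python3 - <<'E'
from h import *; from arc import *
s=st(); print(s['joints'].round(1))
print('approach',at(96.5,.25).round(4),'grasp',at(96.5,.155).round(4),'from',at(96.5,.25)-[.453,.0792,.257])
p=at(96.5,.155)
for th in np.linspace(96.5,60,13)[1:]:
    q=at(th,.155); print(round(th,1),((q-p)*1000).round(1)); p=q
E
```

```text
t 11.0 p [0.453  0.0794 0.2662] rot [179.65   0.48 166.06] F [-0.5 -0.3  6.6] w 0.0481
[ 3.470e+01 -1.500e+00 -2.370e+01  1.000e-01 -6.720e+01 -1.387e+02]
approach [6.421e-01 2.000e-04 3.104e-01] grasp [0.6316 0.0027 0.216 ] from [ 0.18908008 -0.07904974  0.05339296]
93.5 [-8.   2.   0.7]
90.4 [-8.   2.   0.3]
87.4 [-8.   2.  -0.2]
84.3 [-8.   2.  -0.6]
81.3 [-7.9  1.9 -1. ]
78.2 [-7.9  1.9 -1.5]
75.2 [-7.8  1.9 -1.9]
72.2 [-7.7  1.9 -2.3]
69.1 [-7.5  1.9 -2.7]
66.1 [-7.4  1.8 -3.1]
63.0 [-7.2  1.8 -3.5]
60.0 [-7.   1.7 -3.9]
```

Emit:
{"name": "step_arm", "arguments": {
  "increments": [
    {"tx":0,"ty":0,"tz":8,"ax":0,"ay":0,"az":8.2,"claw":0.1},
    {"tx":0,"ty":0,"tz":8,"ax":0,"ay":0,"az":8.2,"claw":0.1},
    {"tx":0,"ty":0,"tz":8,"ax":0,"ay":0,"az":8.2,"claw":0.1},
    {"tx":0,"ty":0,"tz":8,"ax":0,"ay":0,"az":8.2,"claw":0.1},
    {"tx":0,"ty":0,"tz":8,"ax":0,"ay":0,"az":8.2,"claw":0.1},
    {"tx":0,"ty":0,"tz":8,"ax":0,"ay":0,"az":8.2,"claw":0.1},
    {"tx":0,"ty":0,"tz":8,"ax":0,"ay":0,"az":8.2,"claw":0.1},
    {"tx":0,"ty":0,"tz":8,"ax":0,"ay":0,"az":8.2,"claw":0.1},
    {"tx":0,"ty":0,"tz":8,"ax":0,"ay":0,"az":8.2,"claw":0.1},
    {"tx":0,"ty":0,"tz":8,"ax":0,"ay":0,"az":8.2,"claw":0.1},
    {"tx":0,"ty":0,"tz":8,"ax":0,"ay":0,"az":8.2,"claw":0.1},
    {"tx":0,"ty":0,"tz":0,"ax":0,"ay":0,"az":0,"claw":0.1}
  ]
}}

```text
time_s: 12.2
tcp_pos: [0.4535, 0.0795, 0.3455]
eef_rot: [-179.9, 0.1, -103.6]
contact_force: [-0.1, 0.2, -0.3]
gripper_width: 0.0481
```

Emit:
{"name": "step_arm", "arguments": {
  "increments": [
    {"tx":32,"ty":-13.3,"tz":0,"ax":0.3,"ay":1.05,"az":0,"claw":0.1},
    {"tx":32,"ty":-13.3,"tz":0,"ax":0.25,"ay":1.05,"az":0,"claw":0.1},
    {"tx":32,"ty":-13.3,"tz":0,"ax":0.25,"ay":1.05,"az":0,"claw":0.1},
    {"tx":32,"ty":-13.3,"tz":0,"ax":0.25,"ay":1.05,"az":0,"claw":0.1},
    {"tx":32,"ty":-13.3,"tz":-3,"ax":0.25,"ay":1.05,"az":0,"claw":0.1},
    {"tx":32,"ty":-13.4,"tz":0,"ax":0.25,"ay":1.05,"az":0,"claw":0.1},
    {"tx":0,"ty":0,"tz":0,"ax":0,"ay":0,"az":0,"claw":0.1},
    {"tx":0,"ty":0,"tz":0,"ax":0,"ay":0,"az":0,"claw":0.1}
  ]
}}

```text
time_s: 13.0
tcp_pos: [0.6456, -0.001, 0.3393]
eef_rot: [173.3, -0.1, -104.0]
contact_force: [-0.9, 0.0, -0.4]
gripper_width: 0.0479
```

```bash
python3 - <<'E'
from h import *
s=st(); print(s['joints'].round(1)); c=cap('wrist'); cv2.imwrite('pics/w7.png',c['image'])
W=world(c); u,v=np.meshgrid(np.arange(560),np.arange(420)); m=(W[...,2]>.208)&(W[...,2]<.235)&(v<300)
P=W[m]; print(len(P)); ux=np.array([.971,-.2385,0]);uy=np.array([.2385,.971,0])
a=(P-[.6146,.0069,0])@ux; b=(P-[.6146,.0069,0])@uy
for y in np.arange(-.1,.11,.02):
    k=abs(b-y)<.01
    if k.sum()>20: print(round(y,2),k.sum(),'x range',np.percentile(a[k],[2,50,98]).round(4),'z',np.median(P[k,2]).round(4))
print(b.min() if len(b) else '')
E
```

```text
t 13.0 p [ 0.6456 -0.001   0.3393] rot [ 1.7335e+02 -9.0000e-02 -1.0405e+02] F [-0.9  0.  -0.4] w 0.0479
[ 15.3  19.5  12.1  -3.2 -88.5 -29.1]
3024
-0.1 267 x range [0.0132 0.018  0.0226] z 0.2221
-0.08 441 x range [0.0133 0.0181 0.0228] z 0.222
-0.06 417 x range [0.0132 0.018  0.0224] z 0.222
-0.04 391 x range [0.0133 0.0182 0.0226] z 0.2221
-0.02 377 x range [0.0132 0.0178 0.0227] z 0.222
0.0 340 x range [0.0133 0.0178 0.0222] z 0.2221
0.02 321 x range [0.0132 0.0178 0.0224] z 0.2221
0.04 306 x range [0.0132 0.0179 0.0226] z 0.2221
0.06 164 x range [0.0133 0.018  0.0226] z 0.2221
-0.10107379084058352
```

View pics/w7.png

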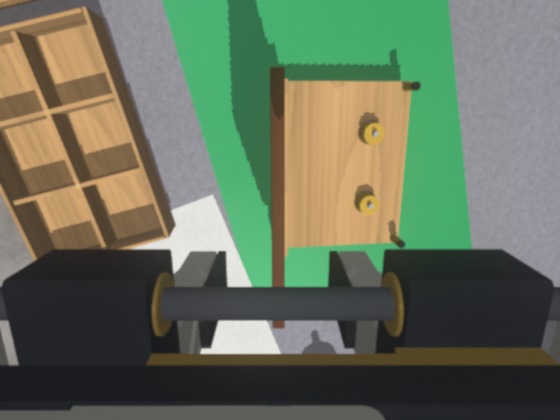

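The wrist picture shows the cover rail at column ~278, between the open fingers, with both barrels seated. The depth data agrees with the hinge estimate. I'll go down along the cover plane and grip.

Emit:
{"name": "step_arm", "arguments": {
  "increments": [
    {"tx":-3.4,"ty":0.8,"tz":-31,"ax":0,"ay":0,"az":0,"claw":0.1},
    {"tx":-3.4,"ty":0.8,"tz":-31,"ax":0,"ay":0,"az":0,"claw":0.1},
    {"tx":-3.4,"ty":0.9,"tz":-31,"ax":0,"ay":0,"az":0,"claw":0.1},
    {"tx":-3.5,"ty":0.9,"tz":-31,"ax":0,"ay":0,"az":0,"claw":0.1},
    {"tx":0,"ty":0,"tz":0,"ax":0,"ay":0,"az":0,"claw":0.1},
    {"tx":0,"ty":0,"tz":0,"ax":0,"ay":0,"az":0,"claw":0.1}
  ]
}}

```text
time_s: 13.65
tcp_pos: [0.6314, 0.0032, 0.2191]
eef_rot: [173.6, -0.0, -103.8]
contact_force: [-0.1, 0.3, 1.1]
gripper_width: 0.0482
```

Emit:
{"name": "step_arm", "arguments": {
  "increments": [
    {"tx":0,"ty":0,"tz":0,"ax":0,"ay":0,"az":0,"claw":-1},
    {"tx":0,"ty":0,"tz":0,"ax":0,"ay":0,"az":0,"claw":-1},
    {"tx":0,"ty":0,"tz":0,"ax":0,"ay":0,"az":0,"claw":-1},
    {"tx":0,"ty":0,"tz":0,"ax":0,"ay":0,"az":0,"claw":-1},
    {"tx":0,"ty":0,"tz":0,"ax":0,"ay":0,"az":0,"claw":-1},
    {"tx":0,"ty":0,"tz":0,"ax":0,"ay":0,"az":0,"claw":-1}
  ],
  "newtons": 25
}}

```text
time_s: 14.25
tcp_pos: [0.6316, 0.0028, 0.2177]
eef_rot: [173.5, 0.0, -103.8]
contact_force: [-1.0, 0.2, 0.4]
gripper_width: 0.0099
```

Emit:
{"name": "step_arm", "arguments": {
  "increments": [
    {"tx":-8,"ty":2,"tz":0.7,"ax":-0.73,"ay":-2.95,"az":0,"claw":-1},
    {"tx":-8,"ty":2,"tz":0.3,"ax":-0.73,"ay":-2.95,"az":0,"claw":-1},
    {"tx":-8,"ty":2,"tz":-0.2,"ax":-0.73,"ay":-2.95,"az":0,"claw":-1},
    {"tx":0,"ty":0,"tz":0,"ax":0,"ay":0,"az":0,"claw":-1}
  ]
}}

```text
time_s: 14.65
tcp_pos: [0.6058, 0.0091, 0.2184]
eef_rot: [-177.3, 0.0, -103.7]
contact_force: [1.9, -2.1, -4.8]
gripper_width: 0.0097
```

Emit:
{"name": "step_arm", "arguments": {
  "increments": [
    {"tx":-8,"ty":2,"tz":-0.6,"ax":-0.73,"ay":-2.95,"az":0,"claw":-1},
    {"tx":-7.9,"ty":1.9,"tz":-1.0,"ax":-0.73,"ay":-2.95,"az":0,"claw":-1},
    {"tx":-7.9,"ty":1.9,"tz":-1.5,"ax":-0.73,"ay":-2.95,"az":0,"claw":-1},
    {"tx":-7.8,"ty":1.9,"tz":-1.9,"ax":-0.73,"ay":-2.95,"az":0,"claw":-1},
    {"tx":0,"ty":0,"tz":0,"ax":0,"ay":0,"az":0,"claw":-1}
  ]
}}

```text
time_s: 15.15
tcp_pos: [0.5745, 0.0167, 0.2132]
eef_rot: [-165.2, -0.0, -103.7]
contact_force: [1.4, 0.3, -4.3]
gripper_width: 0.0102
```

Forces are small and the arm tracks well. On to 60°.

Emit:
{"name": "step_arm", "arguments": {
  "increments": [
    {"tx":-7.7,"ty":1.9,"tz":-2.3,"ax":-0.73,"ay":-2.95,"az":0,"claw":-1},
    {"tx":-7.5,"ty":1.9,"tz":-2.7,"ax":-0.73,"ay":-2.95,"az":0,"claw":-1},
    {"tx":-7.4,"ty":1.8,"tz":-3.1,"ax":-0.73,"ay":-2.95,"az":0,"claw":-1},
    {"tx":-7.2,"ty":1.8,"tz":-3.5,"ax":-0.73,"ay":-2.95,"az":0,"claw":-1},
    {"tx":-7.0,"ty":1.7,"tz":-3.9,"ax":-0.73,"ay":-2.95,"az":0,"claw":-1},
    {"tx":0,"ty":0,"tz":0,"ax":0,"ay":0,"az":0,"claw":-1},
    {"tx":0,"ty":0,"tz":0,"ax":0,"ay":0,"az":0,"claw":-1},
    {"tx":0,"ty":0,"tz":0,"ax":0,"ay":0,"az":0,"claw":-1},
    {"tx":0,"ty":0,"tz":0,"ax":0,"ay":0,"az":0,"claw":-1},
    {"tx":0,"ty":0,"tz":0,"ax":0,"ay":0,"az":0,"claw":-1}
  ]
}}

```text
time_s: 16.15
tcp_pos: [0.5449, 0.028, 0.2053]
eef_rot: [-150.3, -0.0, -103.7]
contact_force: [-4.0, 7.5, 5.1]
gripper_width: 0.0099
```

```bash
python3 - <<'E'
from h import *; from arc import *
s=st(); print(s['joints'].round(1)); d=s['tcp_pos']-H; print('cover angle',np.degrees(np.arctan2(d[2],-d@ux)),'R',np.hypot(d[2],d@ux))
c=cap('scene'); cv2.imwrite('pics/s4.png',cv2.resize(c['image'][80:330,130:460],None,fx=2.4,fy=2.4))
E
```

```text
t 16.15 p [0.5449 0.028  0.2053] rot [-1.5033e+02 -4.0000e-02 -1.0370e+02] F [-4.   7.5  5.1] w 0.0099
[ 26.2  -3.6 -57.9  58.2 -22.  -92.2]
cover angle 63.10560391747485 R 0.160665889719472
```

View pics/s4.png

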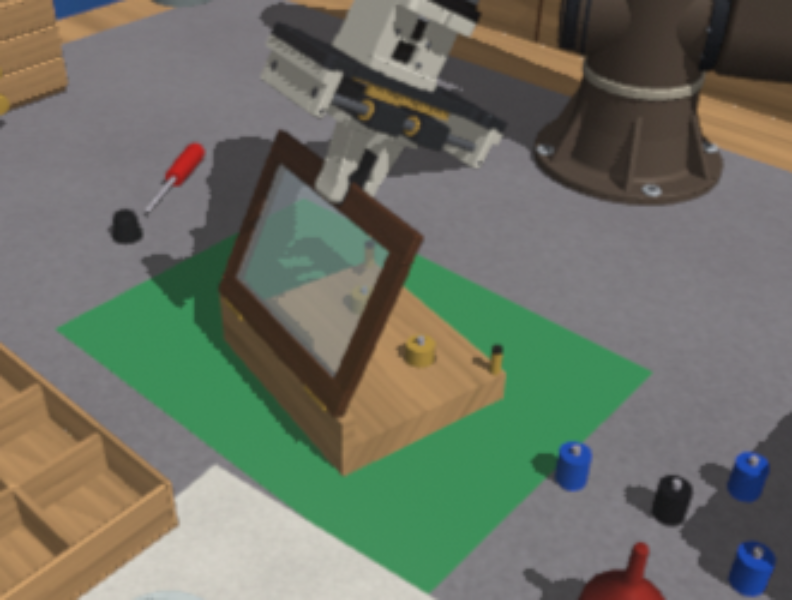

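The picture shows the cover held at about 60° with both barrels seated, nothing else disturbed. But J3 is at −57.9°, right at its limit of −58.28°, so the last rows were cut short. I'll measure the true cover angle by depth, then back off a little.

```bash
cat > ang.py <<'E'
from h import *; from arc import *
s=st(); print(s['joints'].round(1)); c=cap('scene'); W=world(c)
L=(W-H); a=L@ux; b=L@uy; z=L[...,2]
m=(abs(b)<.098)&(abs(b)>.03)&(z>.012)&(z<.15)&(a<0.02)&(a>-.11)&(np.hypot(a,z)<.165)
th=np.degrees(np.arctan2(z,-a)); m&=(th>45)&(th<100)
P=np.c_[a[m],z[m]]
for _ in range(5):
    k=P.mean(0); _,_,V=np.linalg.svd(P-k,full_matrices=False); P=P[abs((P-k)@V[1])<.006]
v=V[0]*np.sign(V[0][1]); print('cover angle (plane)',len(P),np.degrees(np.arctan2(v[1],-v[0])).round(2),'through-hinge',np.degrees(np.arctan2(k[1],-k[0])).round(2))
E
python3 ang.py
```

```text
t 16.2 p [0.5449 0.028  0.2053] rot [-1.5033e+02 -4.0000e-02 -1.0370e+02] F [-3.4  8.3  5.5] w 0.0104
[ 26.2  -3.6 -57.9  58.2 -22.  -92.2]
cover angle (plane) 3371 63.55 through-hinge 64.73
```

Emit:
{"name": "step_arm", "arguments": {
  "increments": [
    {"tx":0.3,"ty":-1,"tz":-0.5,"ax":0.35,"ay":1.45,"az":0,"claw":-1},
    {"tx":0.3,"ty":-1,"tz":-1,"ax":0.35,"ay":1.45,"az":0,"claw":-1},
    {"tx":0.3,"ty":-1,"tz":-1,"ax":0,"ay":0,"az":0,"claw":-1},
    {"tx":0,"ty":-1,"tz":-1,"ax":0,"ay":0,"az":0,"claw":-1},
    {"tx":0,"ty":0,"tz":0,"ax":0,"ay":0,"az":0,"claw":-1},
    {"tx":0,"ty":0,"tz":0,"ax":0,"ay":0,"az":0,"claw":-1}
  ]
}}

```text
time_s: 16.85
tcp_pos: [0.549, 0.0267, 0.2067]
eef_rot: [-152.9, 0.3, -103.5]
contact_force: [-14.0, 12.3, 29.2]
gripper_width: 0.01
```

```bash
python3 ang.py
```

```text
t 16.85 p [0.549  0.0267 0.2067] rot [-152.86    0.29 -103.52] F [-14.   12.3  29.2] w 0.01
[ 29.1  -2.6 -53.6  45.8 -25.2 -82.3]
cover angle (plane) 3346 65.11 through-hinge 66.32
```

Emit:
{"name": "step_arm", "arguments": {
  "increments": [
    {"tx":-0.7,"ty":1,"tz":2,"ax":0,"ay":0,"az":0,"claw":-1},
    {"tx":-0.8,"ty":0.9,"tz":2,"ax":0,"ay":0,"az":0,"claw":-1},
    {"tx":-1.7,"ty":0.4,"tz":-0.8,"ax":0,"ay":0,"az":0,"claw":-1},
    {"tx":-1.6,"ty":0.4,"tz":-0.8,"ax":0,"ay":0,"az":0,"claw":-1},
    {"tx":-1.6,"ty":0.4,"tz":-0.8,"ax":0,"ay":0,"az":0,"claw":-1},
    {"tx":0,"ty":0,"tz":0,"ax":0,"ay":0,"az":0,"claw":-1},
    {"tx":0,"ty":0,"tz":0,"ax":0,"ay":0,"az":0,"claw":-1}
  ]
}}

```text
time_s: 17.6
tcp_pos: [0.5401, 0.0288, 0.2027]
eef_rot: [-153.3, 0.1, -103.6]
contact_force: [10.8, 10.1, -9.8]
gripper_width: 0.0101
```

```bash
python3 ang.py
```

```text
t 17.6 p [0.5401 0.0288 0.2027] rot [-1.5335e+02  7.0000e-02 -1.0357e+02] F [10.8 10.1 -9.8] w 0.0101
[ 30.1  -3.  -54.2  45.2 -25.8 -82.7]
cover angle (plane) 3433 61.32 through-hinge 62.43
```

Emit:
{"name": "step_arm", "arguments": {
  "increments": [
    {"tx":0.6,"ty":0.9,"tz":-0.6,"ax":-0.15,"ay":-0.6,"az":0,"claw":-1},
    {"tx":0.6,"ty":0.9,"tz":-0.6,"ax":-0.15,"ay":-0.6,"az":0,"claw":-1},
    {"tx":0,"ty":0,"tz":0,"ax":0,"ay":0,"az":0,"claw":-1},
    {"tx":0,"ty":0,"tz":0,"ax":0,"ay":0,"az":0,"claw":-1},
    {"tx":0,"ty":0,"tz":0,"ax":0,"ay":0,"az":0,"claw":-1}
  ]
}}

```text
time_s: 18.15
tcp_pos: [0.5411, 0.0288, 0.203]
eef_rot: [-152.0, -0.0, -103.7]
contact_force: [-3.4, 5.9, 9.3]
gripper_width: 0.0099
```

```bash
python3 ang.py
```

```text
t 18.15 p [0.5411 0.0288 0.203 ] rot [-1.5200e+02 -3.0000e-02 -1.0373e+02] F [-3.4  5.9  9.3] w 0.0099
[ 28.8  -3.3 -56.1  50.9 -24.2 -87.2]
cover angle (plane) 3412 61.79 through-hinge 62.89
```

All measures agree on about 61.7° with low forces. I'll hold for a second to confirm it is steady.

Emit:
{"name": "step_arm", "arguments": {
  "increments": [
    {"tx":0,"ty":0,"tz":0,"ax":0,"ay":0,"az":0,"claw":-1},
    {"tx":0,"ty":0,"tz":0,"ax":0,"ay":0,"az":0,"claw":-1},
    {"tx":0,"ty":0,"tz":0,"ax":0,"ay":0,"az":0,"claw":-1},
    {"tx":0,"ty":0,"tz":0,"ax":0,"ay":0,"az":0,"claw":-1},
    {"tx":0,"ty":0,"tz":0,"ax":0,"ay":0,"az":0,"claw":-1},
    {"tx":0,"ty":0,"tz":0,"ax":0,"ay":0,"az":0,"claw":-1},
    {"tx":0,"ty":0,"tz":0,"ax":0,"ay":0,"az":0,"claw":-1},
    {"tx":0,"ty":0,"tz":0,"ax":0,"ay":0,"az":0,"claw":-1}
  ]
}}

```text
time_s: 19.0
tcp_pos: [0.541, 0.0288, 0.203]
eef_rot: [-152.0, -0.0, -103.7]
contact_force: [-4.0, 4.6, 8.2]
gripper_width: 0.0096
```

```bash
python3 ang.py; python3 -c "
from h import *
print(r.get_state()['qd'].round(2)); print(r.close_job()); st()"
```

```text
t 19.0 p [0.541  0.0288 0.203 ] rot [-1.5201e+02 -4.0000e-02 -1.0373e+02] F [-4.   4.6  8.2] w 0.0096
[ 28.8  -3.3 -56.1  50.9 -24.2 -87.2]
cover angle (plane) 3411 61.76 through-hinge 62.9
[-0.06  0.08 -0.08 -0.06  0.01 -0.06]
the job is handed in; nothing more can be done
None
the job is handed in; nothing more can be done
```

I set both brass barrels fully down in the two pockets and let them go. I then gripped the cover by its free-edge rail, swung it over, and handed the job in at about 19 s with the gripper still holding it.

**Last checks:** the cover plane measured 61.8° by depth, a line through the hinge gave 62.9°, and the tool tilt gave 62.0°. All three are inside the 60 ± 8° band. The arm was steady with about 10 N at the wrist, and joint 3 had 2° of range left.

**What went less well:**
- **Swing cut short:** joint 3 came within 0.4° of its limit (−58.28°), which cut the swing short and slid the grip about 5 mm towards the edge. Small corrections took the cover between 65° and 61°, with wrist force peaking near 35 N, before it settled.
- **Final state of the barrels:** I last saw the left-pocket (+y) barrel clearly, and the right one only through the glass, in the scene picture just before those corrections. I did not measure either one again at the end. The black barrel, screwdriver, loupe and blower were in place in that picture.

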